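# Secure the phone in its jig and set the cooling-air valve

### The job

Swing the keeper bar of the phone jig shut across the phone until it snaps into its detent. Then set the cooling-air valve by the crank handle on its handwheel: wind it clockwise (seen from above) fully closed against its stop, back it off exactly two full turns, and finish still gripping the handle, holding the wheel there. Leave the phone in its nest and do not disturb anything else on the bench.

Things in the scene. Friction and masses are not known exactly. Their poses are not given: they have to be found in the camera images.
- jig: Phone jig: fixed bare aluminium plate 216 x 164 x 12 mm with an opened phone in a nest on it. Origin on the bench, under the plate 8 mm from its middle; its yaw is within 0.2 rad of the world's. A steel keeper bar (14 mm wide, 8 thick, top 34 mm above the bench) swings level about an upright pivot by the +y long edge; a catch post and stop pin, no taller than the bar, are by the -y edge.
- keeper (a joint): Keeper bar's angle, rad: 0 shut (across the phone, in its detent, against its stop pin), 1.6 fully open; shuts clockwise seen from above. Starts 1.0 to 1.55, stays where left (friction 0.07 N m, 0.6 N at the knob). In the last 0.13 rad a ridge under the bar rides over a sprung ball: about 6 N at the knob takes it over; past 0.05 rad the ball draws it home and holds it.
- keeper_pivot (a point): On the keeper bar's upright pivot axis, 30 mm above the bench (mid-thickness of the bar), axes as the jig's: shut, the bar runs from here along -y; at joint value q it is turned anticlockwise from there by q.
- keeper_knob (a point): On the axis of the upright round black knob at the bar's free end, 130 mm from the pivot axis. The knob is 18 mm in diameter, 36 mm tall, from the bar's top at 34 mm to 70 mm above the bench, fixed to the bar. This point is 57 mm above the bench: a good height to pinch it from above, the fingertips clear of bar, post and pin.
- valve: Cooling-air valve, fixed: brass globe valve on an 85 mm square steel flange, a copper pipe down to the bench 72 mm to each side, a small gauge, and on top a level dark grey handwheel, 102 mm over the rim, three spokes. Origin on the bench under the wheel's axis. Nothing but the wheel and its handle rises above 115 mm.
- wheel (a joint): Handwheel's angle, rad: 0 closed, hard against its stop; grows as it opens, anticlockwise seen from above, counting whole turns: 12.57 is two turns open, 28 the end of the thread. Starts 1.5 to 6.0. Stem friction 0.12 N m (about 3 N at the handle); stays where left; the wheel does not rise or sink.
- wheel_axis (a point): Centre of the handwheel on its upright axis, 114 mm above the bench (mid-height of the 12 mm thick rim; hub top at 125 mm). Does not turn with the wheel; at wheel angle 0 the handle lies along this frame's +x, at angle q turned anticlockwise from there by q.
- handle: The upright crank handle of the handwheel: a bare steel grip, 20 mm in diameter and 48 mm tall, standing on the rim 45 mm from the wheel's axis, revolving freely on its own spindle, so the hand need not turn as it goes round. Origin at the centre of its foot, 122 mm above the bench; its top is at 170 mm.
- handle_grip (a point): On the axis of the crank handle, 28 mm above its foot (150 mm above the bench): the place to grip it from above.
- phone: Opened phone, 147 x 71.5 x 8 mm, lying loose in the nest of the jig (its origin under its centre, 12 mm above the bench). To be left as it is.
- driver: Bystander: precision screwdriver, 150 mm long, 13 mm thick, lying on the bench between jig and valve.
- spool: Bystander: spool of solder wire, 52 mm in diameter, 30 mm tall.
- cutters: Bystander: small side cutters with orange grips, about 155 mm long, 13 mm thick, lying flat.
- jar: Bystander: small white-capped jar, 44 mm in diameter, 60 mm tall.
- tweezers: Bystander: steel tweezers, 130 mm long, 8 mm thick.
- screen: Bystander: spare dark phone screen, 145 x 70 x 5 mm, lying flat.
- dish: Bystander: shallow steel screw dish, 80 mm in diameter, 22 mm tall.

How it is judged:
On the way, in this order (a step that is already met when the one before it is completed fails the run):
1. the keeper bar is shut in its detent (value of joint keeper below 0.03 rad), for 0.2 s.
2. then the valve is wound fully closed against its stop (value of joint wheel below 0.06 rad and value of joint keeper below 0.03 rad), for 0.1 s.
At the end, for the whole second after the job is handed in: The wheel is two turns open from its stop (12.57 rad, within 0.3 rad or 17 degrees) and at rest, the keeper bar is shut in its detent (within 0.03 rad), and the fingers still grip the crank handle (more than 2 N, hand at the handle) through the last second (value of joint wheel between 12.27 and 12.87 rad and velocity of joint wheel between -0.1 and 0.1 rad/s and value of joint keeper below 0.03 rad and contact force between handle and the fingers above 2 N and distance between the grasp point and handle_grip below 0.035 m); the arm keeps its last pose, push and grip.
It fails at once if the phone is shifted in its nest by more than 10 mm (distance of phone from where it was at the start of the episode above 0.01 m).
It fails at once if a bystander on the bench is moved by more than 30 mm (distance of any of driver, spool, cutters, jar, tweezers, screen, dish from where it was at the start of the episode above 0.03 m).
It also fails if it takes over 72 s, if anything falls off the work surface, if the arm or the gripper's body presses on something with over 40 N, if the wrist force passes 120 N, or if a joint passes its speed limit or range.

### The arm

A 6-joint arm with a two-finger parallel gripper is mounted at the origin on the work surface. World frame = base frame: x ahead of the robot, y to its left, z up, the work surface at z = 0. Lengths are in m, angles in rad, forces in N, time in s.
With the tool pointing down it reaches from about 0.4 to 0.825 m from the base axis. Payload 7 kg.
Tool frame: the origin (TCP) lies on the centre line of the jaws, within the pads' length; the fingertips stand 19 mm ahead of it and the grasp point (between the pads) is the TCP; y points along the fingers, z is the direction in which the jaws open and shut, and the axes are right-handed (so a half turn about y gives the same grasp; the last joint's range is limited). The gripper opens to 88 mm and grips with 3 to 60 N. Pads are 19 mm wide; open, the fingers measure 130 mm over their backs; the gripper's body (78 mm by 193 mm) begins 47 mm behind the grasp point.
Start: joints at [-0.905, 0.359, 0.012, 0, -1.224, -0.288], TCP at [0.249, -0.627, 0.211] pointing down, gripper open.
Joint ranges: [-3.07, 3.07], [-1.43, 2.12], [-1.02, 1.25], [-3.03, 1.67], [-3.05, -0], [-3.03, 3.03]. Speed limits (rad/s): [2.39, 2.39, 3.01, 3.14, 3.14, 3.14].

### API

Orientations are given as a unit quaternion [w, x, y, z].
In Python, from cell import env gives the robot as it stands. The module is installed in compiled form; this text tells all that it offers. Calls block until the motion is done:
- env.goto(position, orientation): joint-space move of the TCP to a pose.
- env.move_l(position, orientation=None, speed=0.15, threshold=None): straight line of the TCP; orientation=None keeps the orientation; speed is the mean speed in m/s. With threshold (N) it stops when the force on the tool has changed by that much, and returns True; else False.
- env.set_joints(angles): joint-space move.
- env.grip(opening): finger opening in m; the grip force is fixed at half the most; returns when the fingers have stopped.
- env.hold(seconds).
- env.solve_ik(position, orientation): joint angles nearest the present ones, or None.
- env.observe(): the state.
- env.get_image(name): name is "scene" or "top" or "wrist"; returns a dict with "image" (420x560x3 uint8, red, green, blue), "mtx" (3x3 intrinsics, pixels), "dist" ([k1, k2, p1, p2, k3] as OpenCV has them; the pictures are not rectified), "rvec" (rotation vector, rad) and "tvec" (3), from world to camera coordinates, as OpenCV has them. Camera axes: x right, y down, z forward; pixel columns grow to the right and rows downward; lengths in m; the calibration is good to about 2 mm. A picture is of the moment at which its call begins. There is no depth.
A pose or a line that the arm cannot do raises env.PlanningError and nothing moves.
- env.hand_in(): hands the job in, once; it reports no verdict.
The state is a dict: "time_s": time; "qpos": joint angles; "qd": joint speeds; "effort": joint torques, N m; "position": TCP position; "eef_rot": TCP orientation; "contact_force": force on the tool from outside, world axes, zero at the start; "moment": the same for the moment, N m; "gripper_width": finger opening in m.
Only numpy, scipy, OpenCV 4.12 (cv2) and the standard library are available. Lean on these libraries where they do the work, as an engineer would, in place of code of your own. Each camera call takes 0.05 s, during which the arm holds its last target. There are 200 camera calls.

## Working session

There is one attempt and no reset: what is moved stays moved. The work goes in short steps, each a Python script; the robot and the scene stay as the last script left them, time stands still between calls to the robot, and variables do not carry over. Pictures are saved under pics/ and viewed, on a budget of 10 in all, crops included, one or two more only if the job needs it, and the job is handed in when it is done.

```bash
mkdir -p pics; cat > h.py <<'E'
import numpy as np, cv2
from cell import env
from scipy.spatial.transform import Rotation as R
def snap(name,fn,crop=None,scale=1):
    d=env.get_image(name); im=d["image"][:,:,::-1]
    if crop: im=im[crop[1]:crop[3],crop[0]:crop[2]]
    cv2.imwrite("pics/"+fn,cv2.resize(im,None,fx=scale,fy=scale,interpolation=cv2.INTER_CUBIC)); return d
def p2w(d,uv,z):
    n=cv2.undistortPoints(np.array([[uv]],float),np.array(d["mtx"]),np.array(d["dist"])).ravel()
    Rm=cv2.Rodrigues(np.array(d["rvec"],float))[0]; t=np.array(d["tvec"],float).ravel()
    c=-Rm.T@t; r=Rm.T@np.array([n[0],n[1],1]); return c+r*(z-c[2])/r[2]
def w2p(d,p):
    return cv2.projectPoints(np.array([p],float),np.array(d["rvec"],float),np.array(d["tvec"],float),np.array(d["mtx"]),np.array(d["dist"]))[0].ravel()
def quat(a):  # tool y down, tool z (jaw direction) horizontal at world angle a
    y=np.array([0,0,-1.]);z=np.array([np.cos(a),np.sin(a),0]);x=np.cross(y,z)
    q=R.from_matrix(np.c_[x,y,z]).as_quat(); return [q[3],q[0],q[1],q[2]]
E
python3 - <<'E'
from h import *
d=snap("top","a.png",scale=1.42); snap("scene","b.png",scale=1.42)
o=env.observe(); print(o["eef_rot"],o["position"],o["gripper_width"],o["contact_force"],o["time_s"])
q=o["eef_rot"];print(R.from_quat([q[1],q[2],q[3],q[0]]).as_matrix())
E
```

```text
[ 0.69504998 -0.69402134 -0.13260545  0.13287476] [ 0.24881812 -0.62697215  0.20970723] 0.08763023042136185 [ 0.08866734 -0.37612666  0.89545782] 0.1
[[ 9.29520185e-01 -6.47171632e-04 -3.68770670e-01]
 [ 3.68771224e-01  1.35735472e-03  9.29519199e-01]
 [-1.01005847e-04 -9.99998869e-01  1.50034688e-03]]
```

View pics/a.png

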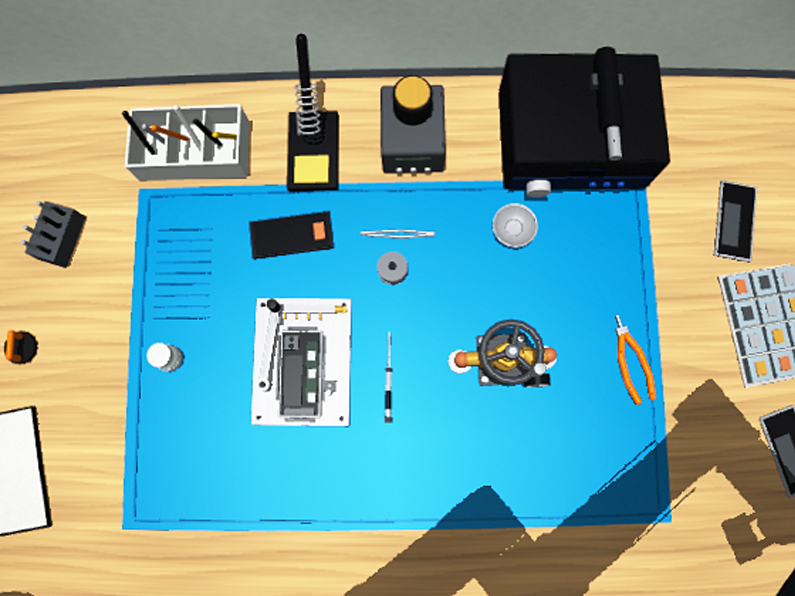

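View pics/b.png

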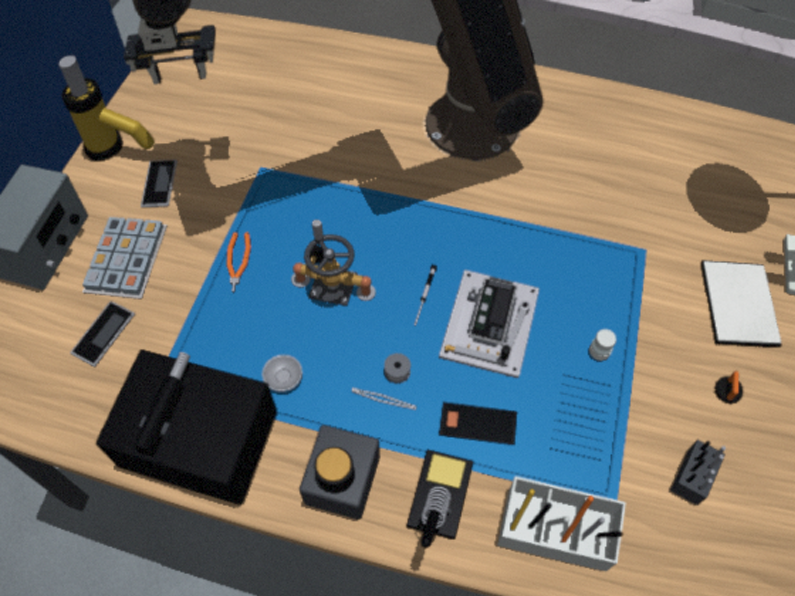

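The jig is at about (302,362) in the top picture, with the pivot near (264,385) and the black knob at (272,306). The valve wheel is centred at about (512,352), with its handle near (540,370). I'll enlarge both.

```bash
python3 - <<'E'
from h import *
d=env.get_image("top"); im=d["image"][:,:,::-1]
f=lambda x,y:cv2.resize(im[y:y+100,x:x+80],None,fx=5,fy=5,interpolation=cv2.INTER_CUBIC)
cv2.imwrite("pics/c.png",np.hstack([f(172,205),f(315,205)]))
for uv,z in [((264/1.42,385/1.42),.034),((272/1.42,306/1.42),.07),((512/1.42,352/1.42),.12),((540/1.42,370/1.42),.17)]: print(p2w(d,uv,z))
E
```

```text
[0.50850115 0.21217123 0.034     ]
[0.63427382 0.1939382  0.07      ]
[ 0.54699121 -0.185744    0.12      ]
[ 0.5141629  -0.21807995  0.17      ]
```

View pics/c.png

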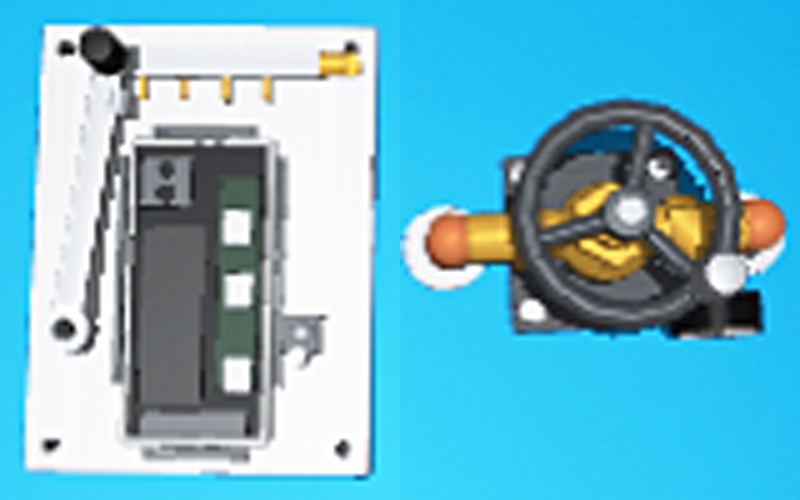

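```bash
python3 - <<'E'
from h import *
d=env.get_image("top")
for uv,z in [((172+70/5,205+331/5),.034),((172+98/5,205+45/5),.07),((172+112/5,205+62/5),.034),((172+300/5,205+335/5),.034),((315+430-400+ .0,205),.0)]: print(p2w(d,uv,z))
for a in np.radians([0,90,-90,80,10,180]): 
    q=env.solve_ik([.634,.194,.2],quat(a)); q2=env.solve_ik([.5,.08,.057],quat(a)); print(a,q and np.round(q,2) if q is None else np.round(q,2), None if q2 is None else np.round(q2,2))
q=np.radians(80)
env.goto([.634,.18,.22],quat(q)); print(env.observe()["time_s"])
w=snap("wrist","d.png",scale=1.42); print(w["rvec"],w["tvec"],w2p(w,[.634,.194,.07]),w2p(w,[.508,.21,.034]))
E
```

```text
[0.50832742 0.21196802 0.034     ]
[0.6377908 0.1938874 0.07     ]
[0.63629188 0.1940974  0.034     ]
[0.50520137 0.10356636 0.034     ]
[ 0.66726776 -0.16993623  0.        ]
0.0 [ 0.59  0.35 -0.03  0.   -1.19  2.55] [ 0.55  0.24 -0.55  0.   -0.77  2.59]
1.5707963267948966 [ 0.59  0.35 -0.03  0.   -1.19 -2.16] [ 0.55  0.24 -0.55  0.   -0.77 -2.12]
-1.5707963267948966 [ 0.59  0.35 -0.03  0.   -1.19  0.98] [ 0.55  0.24 -0.55  0.   -0.77  1.02]
1.3962634015954636 [ 0.59  0.35 -0.03  0.   -1.19 -2.34] [ 0.55  0.24 -0.55 -0.   -0.77 -2.29]
0.17453292519943295 [ 0.59  0.35 -0.03  0.   -1.19  2.73] [ 0.55  0.24 -0.55  0.   -0.77  2.77]
3.141592653589793 [ 0.59  0.35 -0.03  0.   -1.19 -0.59] [ 0.55  0.24 -0.55  0.   -0.77 -0.55]
3.3333
[-2.25362863 -1.88912631 -0.23819945] [-0.28776394 -0.60744082  0.25113132] [295.19492172 198.00601927] [289.36229132  78.93767061]
```

View pics/d.png

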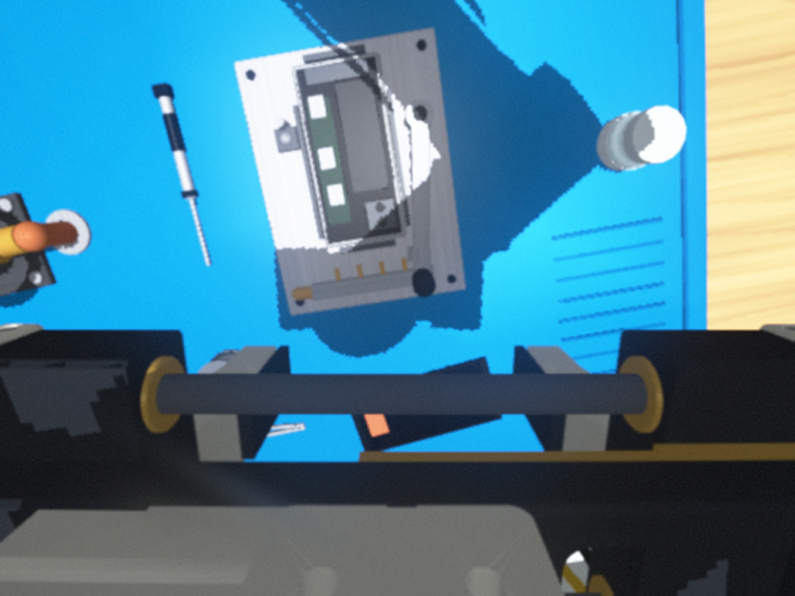

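The wrist view shows the knob top at about (424,281) and the pivot at (420,113), both close to the predicted positions.

```bash
python3 - <<'E'
from h import *
w=env.get_image("wrist")
K=p2w(w,np.array([424,280])/1.42,.07); P=p2w(w,np.array([420,113])/1.42,.034); C=p2w(w,np.array([286,137])/1.42,.03)
print(K,P,np.linalg.norm((K-P)[:2]),np.degrees(np.arctan2(*(K-P)[1::-1])),C)
cs=[p2w(w,np.array(c)/1.42,.012) for c in [(235,62),(434,28),(466,287),(292,315)]]
for c in cs: print(c)
for a,b in [(0,3),(1,2)]: print(np.degrees(np.arctan2(*(cs[b]-cs[a])[1::-1])))
for a,b in [(0,1),(3,2)]: print(np.degrees(np.arctan2(*(cs[b]-cs[a])[1::-1]))-90)
E
```

```text
[0.63374878 0.19780857 0.07      ] [0.50988806 0.21688905 0.034     ] 0.1253217498847862 -8.75745124556042 [0.50802775 0.1090392  0.03      ]
[0.44209971 0.07786282 0.012     ]
[0.44625094 0.23971967 0.012     ]
[0.65849342 0.23552051 0.012     ]
[0.65659036 0.07353069 0.012     ]
-1.15706240230145
-1.1334336025722667
-1.469174013958039
-0.6730831908034531
```

```bash
cat > k.py <<'E'
from h import *
P=np.array([.509,.2155]); yaw=-.02
def pose(q,z=.057,r=.13):
    b=q+yaw-np.pi/2; return [P[0]+r*np.cos(b),P[1]+r*np.sin(b),z], quat(q+yaw-np.pi)
E
python3 - <<'E'
from k import *
def st(): o=env.observe(); print(round(o["time_s"],2),np.round(o["position"],4),np.round(o["contact_force"],1),round(o["gripper_width"],4))
p,q=pose(1.44); print(p)
env.goto([p[0],p[1],.16],q); env.move_l(p,q,speed=.15,threshold=15); st()
env.grip(.019); st()
for a in np.linspace(1.3,.16,10):
    env.move_l(*pose(a),speed=.12); 
    st()
E
```

```text
[np.float64(0.6375247291707236), np.float64(0.19597068891148084), 0.057]
6.92 [0.6382 0.1963 0.0579] [0.3 0.3 0.3] 0.0877
8.13 [0.6375 0.196  0.057 ] [-0.2  0.6 -0.4] 0.0191
8.43 [0.6336 0.1779 0.0571] [0.  0.6 0.5] 0.0194
8.72 [0.628  0.1629 0.0572] [ 0.2 -0.1  0.3] 0.0191
9.0 [0.6205 0.1485 0.0571] [1.  0.5 1.4] 0.0192
9.28 [0.6112 0.1351 0.0572] [0.3 0.3 1. ] 0.0189
9.57 [0.6003 0.1229 0.0572] [ 1.4  0.2 -0.8] 0.019
9.85 [0.5879 0.1122 0.0572] [ 0.7  0.2 -0.4] 0.0191
10.13 [0.5742 0.1031 0.0572] [-0.6  0.   0.8] 0.0192
10.42 [0.5595 0.0959 0.0572] [0.5 0.9 1.1] 0.0191
10.7 [0.544  0.0905 0.0572] [-0.  -0.   0.6] 0.0191
10.98 [0.5279 0.0872 0.0573] [ 0.6  0.1 -0.4] 0.0192
```

```bash
python3 - <<'E'
from k import *
def st(): o=env.observe(); print(round(o["time_s"],2),np.round(o["position"],4),np.round(o["contact_force"],1),round(o["gripper_width"],4))
for a in [.12,.09,.06,.03,0,-.03,-.06]:
    r=env.move_l(*pose(a),speed=.04,threshold=14 if a<.03 else None); print(a,r); st()
    if r: break
snap("top","e.png",(172,205,252,305),5)
E
```

```text
0.12 False
11.27 [0.5227 0.0864 0.0571] [-0.5 -0.2 -0. ] 0.019
0.09 False
11.52 [0.5184 0.0859 0.057 ] [ 0.9 -0.1  0.4] 0.019
0.06 False
11.77 [0.5143 0.0856 0.057 ] [ 0.3  0.3 -0.4] 0.0191
0.03 False
12.02 [0.5104 0.0855 0.0571] [ 0.8 -0.1  0.1] 0.0193
0 False
12.27 [0.5065 0.0856 0.057 ] [-0.6  0.4  0.3] 0.0191
-0.03 False
12.52 [0.5026 0.0857 0.0571] [0.3 0.9 0.4] 0.019
-0.06 False
12.77 [0.4987 0.0859 0.057 ] [-0.5 -0.5  0.3] 0.0188
```

View pics/e.png

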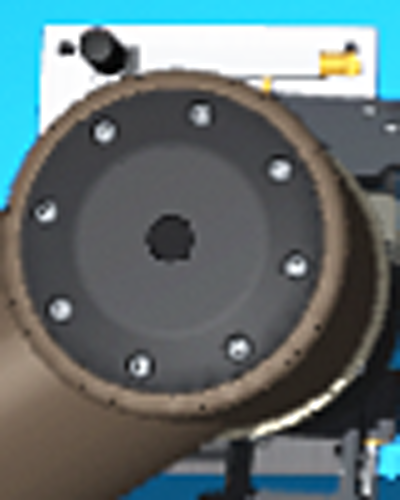

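The knob in this picture is still at its open place, (100,45), so the pinch missed it. I'll look from the side.

```bash
python3 - <<'E'
from h import *
o=env.observe(); d=snap("scene","f.png",(280,140,420,300),5/1.4)
for z in (.038,.057,.104): print(w2p(d,[*o["position"][:2],z]), (w2p(d,[*o["position"][:2],z])-[280,140])*5/1.4)
print("knob",[(w2p(d,[.636,.196,z])-[280,140])*5/1.4 for z in(.034,.07)])
print("pivot",(w2p(d,[.509,.2155,.034])-[280,140])*5/1.4, o["qpos"],o["eef_rot"])
E
```

```text
[327.03394031 201.69692741] [167.97835824 220.34616933]
[327.55412033 198.12782846] [169.83614405 207.59938736]
[328.88589406 188.96355558] [174.5924788  174.86984134]
knob [array([267.40850696, 396.75497297]), array([273.41553227, 374.89418213])]
pivot [319.91959722 268.30940213] [ 5.59333020e-01  2.42473637e-01 -5.54866765e-01  1.09282237e-04
 -7.73309168e-01 -6.37941316e-01] [-0.51920594  0.51927825  0.4800331  -0.47994116]
```

View pics/f.png

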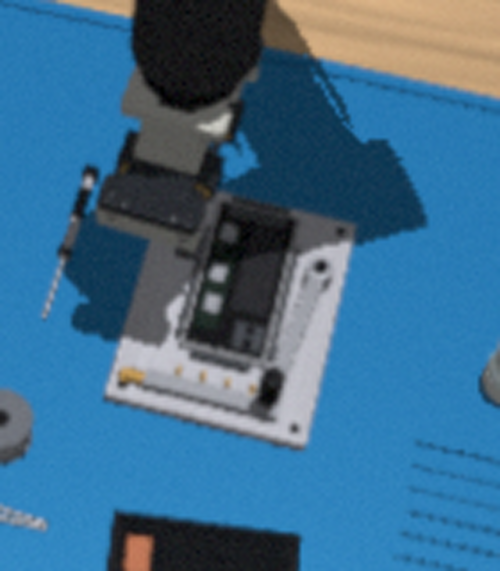

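```bash
python3 - <<'E'
from k import *
def st(): o=env.observe(); print(round(o["time_s"],2),np.round(o["position"],4),np.round(o["contact_force"],1),round(o["gripper_width"],4))
o=env.observe()["position"]
env.move_l([o[0],o[1],.12]); env.grip(.06)
p,q=pose(1.44); p[:2]=[.636,.196]
env.goto([p[0],p[1],.12],q); env.move_l(p,q,speed=.15,threshold=15); st()
w=snap("wrist","g.png",scale=1.42); w=env.get_image("wrist")
for x in [p,[.636,.196,.07],[.509,.2155,.034]]+[list(np.array(p)+s*.03*np.array([np.cos(1.42),np.sin(1.42),0])) for s in(-1,1)]: print(w2p(w,x)*1.42)
E
```

```text
16.18 [0.6364 0.196  0.0576] [-0.6  1.3  0.7] 0.0598
[402.87743371 353.37192396]
[402.97119446 364.80286171]
[402.1499714  553.86963523]
[472.04978378 353.38385105]
[333.72952847 353.32278346]
```

View pics/g.png

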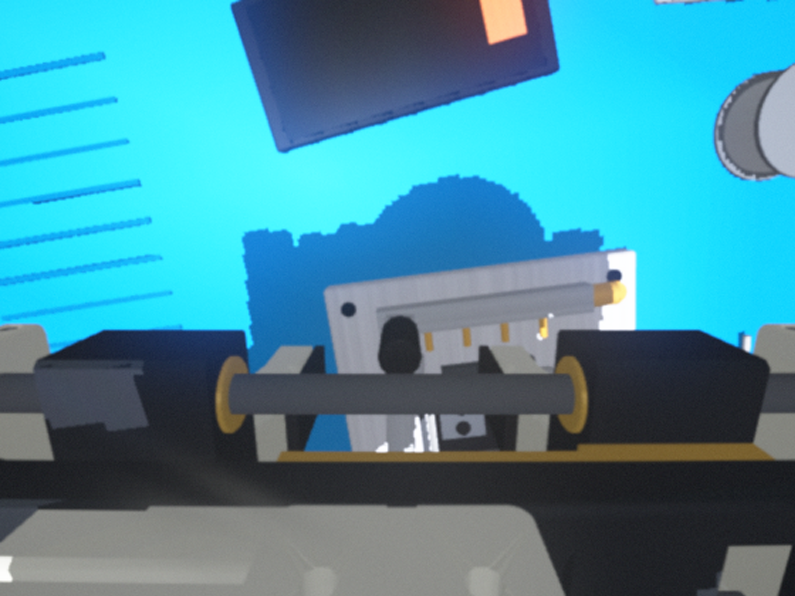

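```bash
python3 - <<'E'
from k import *
def st(): o=env.observe(); print(round(o["time_s"],2),np.round(o["position"],4),np.round(o["contact_force"],1),round(o["gripper_width"],4))
p,q=pose(1.44); p[:2]=[.6395,.1955]
env.move_l(p,q); env.grip(0.0); st()
E
```

```text
17.62 [0.6395 0.1955 0.057 ] [-0.5 -0.6 -0. ] 0.0005
```

```bash
python3 - <<'E'
from k import *
w=snap("wrist","i.png",(180,200,400,360),3.6)
p=[.6395,.1955]
for z in (.02,.038,.057,.07,.1): print(z,(w2p(w,p+[z])-[180,200])*3.6)
Rm=cv2.Rodrigues(np.array(w["rvec"]))[0]; print(-Rm.T@np.array(w["tvec"]).ravel(),Rm[2])
E
```

```text
0.02 [370.823118   109.45831638]
0.038 [370.95959808 138.18989595]
0.057 [371.13152239 174.39515137]
0.07 [371.27025461 203.6203211 ]
0.1 [371.68307891 290.6372796 ]
[0.70452821 0.18594554 0.23088581] [-0.24452524  0.03773594 -0.96890836]
```

View pics/i.png

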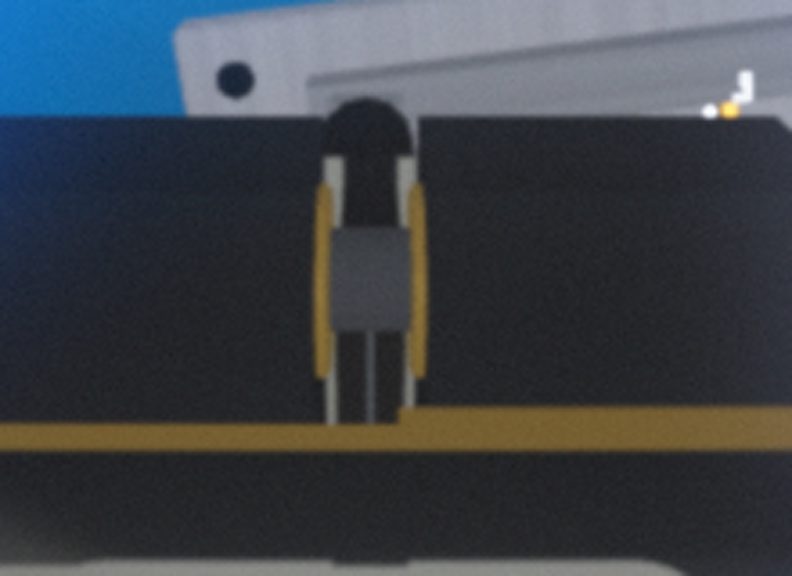

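The fingers shut completely without meeting the knob, and from the wrist view the tips look higher than expected. I'll open them and go down with a force guard to find out how deep the tips really reach.

```bash
python3 - <<'E'
from k import *
def st(): o=env.observe(); print(round(o["time_s"],2),np.round(o["position"],4),np.round(o["contact_force"],1),round(o["gripper_width"],4))
p,q=pose(1.44); p[:2]=[.637,.1955]
env.grip(.04); env.move_l(p,q); 
p[2]=.028; print(env.move_l(p,q,speed=.04,threshold=5)); st()
o=env.observe()["position"]
p[2]=max(o[2],.03)+.002; env.move_l(p,q); env.grip(0); st()
E
```

```text
False
19.64 [0.6372 0.1956 0.0282] [ 0.5 -0.5 -0.2] 0.0403
20.4 [0.6371 0.1955 0.032 ] [0.6 0.3 0.1] 0.0175
```

The fingers now stop at 17.5 mm, which is the knob. So the tips really stand about 35 mm higher than the reported pose implies. I'll allow for that and swing the bar.

```bash
python3 - <<'E'
from k import *
def st(): o=env.observe(); print(round(o["time_s"],2),np.round(o["position"],4),np.round(o["contact_force"],1),round(o["gripper_width"],4))
env.grip(.0195); Z=.026
p,q=pose(1.44,Z); p[:2]=[.637,.1955]; env.move_l(p,q)
for i,a in enumerate(np.linspace(1.3,.16,10)):
    env.move_l(*pose(a,Z),speed=.12)
    if i%3==0: st()
env.grip(0); st()
E
```

```text
21.25 [0.6336 0.1779 0.0261] [-0.7 -0.6  0.2] 0.0196
22.1 [0.6112 0.1351 0.0262] [0.3 0.7 0.1] 0.0193
22.95 [0.5741 0.1031 0.0262] [-0.4  0.1 -0.2] 0.0195
23.8 [0.5278 0.0871 0.0262] [ 0.3 -1.2 -0.3] 0.0197
24.02 [0.5281 0.0871 0.0262] [-0.7  0.2  1.8] 0.0171
```

Width is 17.1 mm, so the knob is still held. Now through the detent.

```bash
python3 - <<'E'
from k import *
def st(): o=env.observe(); print(round(o["time_s"],2),np.round(o["position"],4),np.round(o["contact_force"],1),round(o["gripper_width"],4))
Z=.026
for a in [.12,.09,.06,.03,.01,-.01,-.03,-.05,-.07]:
    r=env.move_l(*pose(a,Z),speed=.04,threshold=13 if a<.05 else None); print(a,r); st()
    if r: break
env.hold(.3); env.grip(.04); st(); o=env.observe()["position"]
d=env.get_image("top")
env.move_l([o[0],o[1],.10],speed=.2)
W=np.array([.547,-.186])
env.goto([.52,.0,.25],quat(np.radians(180)))
d=env.get_image("top"); im=d["image"][:,:,::-1]; print(env.observe()["time_s"])
f=lambda x,y:cv2.resize(im[y:y+100,x:x+80],None,fx=5,fy=5,interpolation=cv2.INTER_CUBIC)
s=snap("scene","x.png")["image"][140:300,280:408,::-1]
cv2.imwrite("pics/j.png",np.hstack([f(172,205),cv2.resize(s,(400,500))]))
E
```

```text
0.12 False
24.31 [0.5226 0.0865 0.0263] [0.  1.2 2.1] 0.0174
0.09 False
24.56 [0.5186 0.0862 0.0263] [1.4 1.6 1.2] 0.017
0.06 False
24.81 [0.5141 0.0859 0.0262] [-1.6  4.   4.5] 0.0171
0.03 False
25.06 [0.509  0.0858 0.026 ] [-8.1  7.7  9.3] 0.0169
0.01 False
25.31 [0.5077 0.0858 0.0261] [-1.9  5.7  5.1] 0.0172
-0.01 False
25.56 [0.5073 0.086  0.0264] [ 7.4  0.6 -1.3] 0.0174
-0.03 False
25.81 [0.5073 0.0864 0.0267] [18.1 -3.8 -9.5] 0.0173
-0.05 False
26.06 [0.5072 0.0868 0.0269] [ 29.6 -10.  -17.1] 0.0174
-0.07 False
26.31 [0.5071 0.0872 0.0272] [ 41.9 -14.5 -27.3] 0.0173
27.24 [0.4966 0.0856 0.0257] [-0.4 -0.4  0.2] 0.0397
28.5917
```

View pics/j.png

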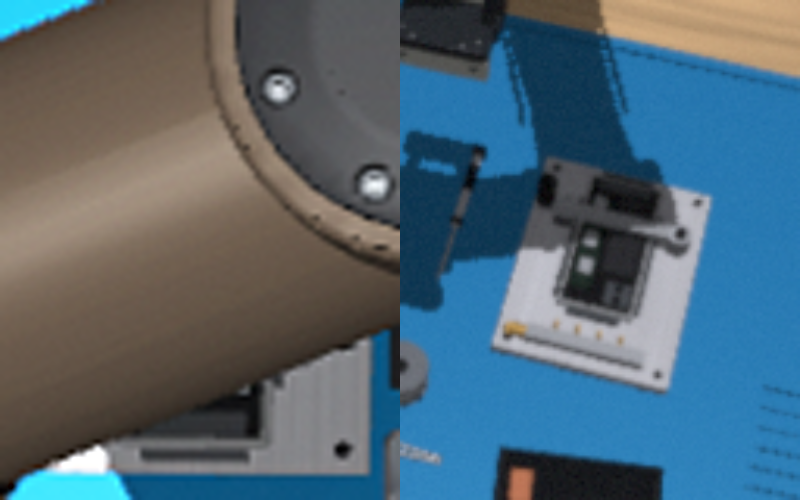

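The bar lies across the phone, and the force trace shows the ridge, the snap and a hard stop at x=0.507. Next is the valve: I'll go above the handle and take one close look.

```bash
python3 - <<'E'
from h import *
d=env.get_image("top")
g=lambda x,y,z:p2w(d,(315+(x-400)/5,205+y/5),z)
print("hub",g(632,210,.125),"handle",g(726,272,.17),"pipes",g(447,240,.06),g(763,228,.06), "flange",g(532,310,.02), g(515,170,.02))
H=g(726,272,.17)
env.goto([H[0],H[1],.22],quat(np.radians(160)))
env.grip(.06)
w=snap("wrist","k.png",scale=1.42); print(env.observe()["time_s"])
print(w2p(w,H)*1.42,w2p(w,[.547,-.186,.125])*1.42)
np.save("w.npy",np.array([w[k] for k in("mtx","dist","rvec","tvec")],dtype=object),allow_pickle=True)
E
```

```text
hub [ 0.54831446 -0.18689263  0.125     ] handle [ 0.51657293 -0.21802349  0.17      ] pipes [ 0.54359518 -0.11122587  0.06      ] [ 0.54642385 -0.2569144   0.06      ] flange [ 0.51390731 -0.15348402  0.02      ] [ 0.58073658 -0.14767473  0.02      ]
30.225
[399.93575789 319.99586179] [373.74559622 359.12885587]
```

View pics/k.png

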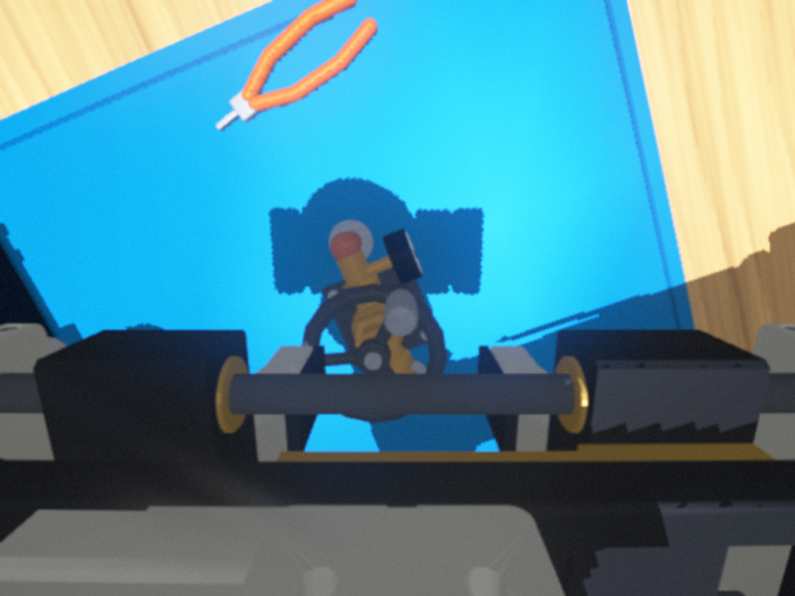

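The handle top at (402,318) and hub at (373,357) agree with the predictions to 2 px. Now grip and wind.

```bash
cat > v.py <<'E'
from h import *
W=np.array([.5478,-.1868]); Q=quat(np.radians(160)); Z=.126
def st(t=""): 
    o=env.observe(); p=np.array(o["position"]); v=p[:2]-W
    a=np.arctan2(v[1],v[0]); f=np.array(o["contact_force"]); ft=f[1]*np.cos(a)-f[0]*np.sin(a); fr=f[:2]@v/np.hypot(*v)
    print(t,round(o["time_s"],2),"ang",round(a,3),"r",round(np.hypot(*v),4),"z",round(p[2],3),"ft",round(ft,1),"fr",round(fr,1),"fz",round(f[2],1),"w",round(o["gripper_width"],4)); return a,ft,fr
def to(a,speed=.1,r=.045): env.move_l([W[0]+r*np.cos(a),W[1]+r*np.sin(a),Z],Q,speed=speed)
E
python3 - <<'E'
from v import *
env.move_l([.5162,-.2183,.15],Q,speed=.15); print(env.move_l([.5162,-.2183,Z],Q,speed=.08,threshold=6)); st()
env.grip(0); st()
a0=np.radians(224.7)
for k in (.15,.3,.6,.9): to(a0-k); st(k)
E
```

```text
False
 31.29 ang -2.355 r 0.0446 z 0.126 ft 0.1 fr -0.7 fz 0.5 w 0.0604
 32.02 ang -2.353 r 0.0444 z 0.126 ft 0.0 fr -1.2 fz -0.1 w 0.0191
0.15 32.27 ang -2.514 r 0.0444 z 0.126 ft -0.9 fr -3.3 fz -0.6 w 0.0195
0.3 32.52 ang -2.666 r 0.0444 z 0.126 ft -1.5 fr -4.7 fz -1.1 w 0.0196
0.6 32.81 ang -2.972 r 0.0443 z 0.126 ft -3.0 fr -4.7 fz -1.0 w 0.0193
0.9 33.09 ang 3.01 r 0.0443 z 0.126 ft -2.8 fr -4.6 fz -2.2 w 0.0194
```

```bash
python3 - <<'E'
from v import *
a0=np.radians(224.7)
for k in np.arange(1.2,3.4,.3): 
    to(a0-k)
    if k>1.9 and k<2.5: st(k)
for k in np.arange(3.45,4.5,.08):
    to(a0-k,speed=.06); a,ft,fr=st(round(k,2))
    if abs(ft)>14: break
env.hold(.15); st("hold")
E
```

```text
2.1 34.23 ang 1.824 r 0.0449 z 0.126 ft -1.2 fr -1.9 fz 1.5 w 0.0193
2.4000000000000004 34.51 ang 1.518 r 0.0451 z 0.126 ft -2.5 fr 0.7 fz 1.8 w 0.0194
3.45 35.62 ang 0.47 r 0.0456 z 0.126 ft -1.4 fr 5.3 fz 0.3 w 0.0192
3.53 35.87 ang 0.396 r 0.0456 z 0.126 ft 0.2 fr 6.2 fz -0.0 w 0.0189
3.61 36.12 ang 0.318 r 0.0457 z 0.126 ft 1.0 fr 6.0 fz -0.3 w 0.0197
3.69 36.37 ang 0.238 r 0.0456 z 0.126 ft 0.5 fr 6.1 fz 0.1 w 0.0193
3.77 36.62 ang 0.157 r 0.0457 z 0.126 ft 0.6 fr 6.2 fz -0.6 w 0.0195
3.85 36.87 ang 0.077 r 0.0457 z 0.126 ft 1.7 fr 6.2 fz -0.5 w 0.0195
3.93 37.12 ang 0.025 r 0.0457 z 0.126 ft 7.3 fr 5.6 fz 1.8 w 0.0191
4.01 37.37 ang 0.011 r 0.0456 z 0.126 ft 22.4 fr 4.4 fz 5.9 w 0.0191
hold 37.52 ang 0.011 r 0.0456 z 0.126 ft 21.8 fr 4.2 fz 4.7 w 0.0195
```

The stop came at 0.02 rad, within about 0.05 rad of the predicted angle, and reached 22 N. Now two turns back.

```bash
python3 - <<'E'
from v import *
import v
S=.02; v.W=W+np.array([.0008,0])
ks=np.linspace(0,4*np.pi,43)[1:]
for i,k in enumerate(ks):
    to(S+k)
    if i%7==6: st(round(k,2))
env.hold(.3); st("end")
snap("top","l.png",(315,205,395,305),5)
E
```

```text
2.09 39.55 ang 2.126 r 0.0449 z 0.126 ft 1.7 fr 2.6 fz 6.9 w 0.0195
4.19 41.53 ang -2.045 r 0.0451 z 0.126 ft 2.7 fr 2.4 fz 3.3 w 0.0192
6.28 43.52 ang 0.046 r 0.0449 z 0.126 ft 3.0 fr -2.0 fz 6.5 w 0.0194
8.38 45.5 ang 2.116 r 0.045 z 0.126 ft 0.9 fr -1.5 fz 5.3 w 0.0192
10.47 47.48 ang -2.053 r 0.0451 z 0.126 ft 3.1 fr 3.3 fz 4.9 w 0.0194
12.57 49.47 ang 0.046 r 0.045 z 0.126 ft 1.8 fr -1.6 fz 8.1 w 0.0194
end 49.77 ang 0.043 r 0.0449 z 0.126 ft 2.9 fr -1.7 fz 8.7 w 0.0195
```

```bash
python3 - <<'E'
from h import *
a=snap("scene","m0.png")["image"][120:280,180:408,::-1]
cv2.imwrite("pics/m.png",cv2.resize(a,None,fx=3.5,fy=3.5,interpolation=cv2.INTER_CUBIC)); print(env.observe()["time_s"])
E
```

```text
49.8667
```

View pics/m.png

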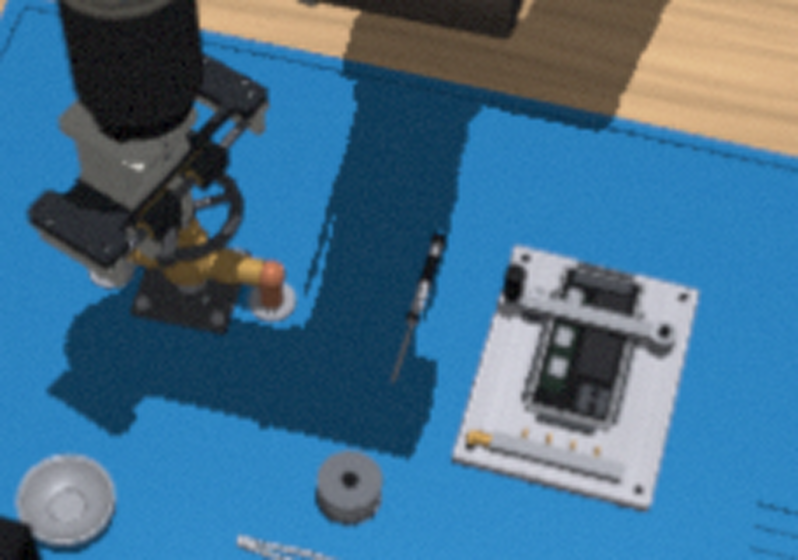

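```bash
python3 - <<'E'
from v import *
st(); env.hand_in()
E
```

```text
49.87 ang 0.042 r 0.0457 z 0.126 ft 2.2 fr -1.5 fz 7.7 w 0.0192
the job is handed in; nothing more can be done
```

I shut the keeper bar into its detent, wound the valve closed against its stop, and backed it off two turns. I handed in at 49.9 s of the 72 s, still gripping the handle; no verdict is reported.

**Last checks**
- **Keeper:** the force trace showed about 8 N at the ridge, then the snap, then a hard stop. My push against the stop went up to about 42 N at the knob, more than intended, because the force threshold did not trip. The last picture shows the bar across the phone.
- **Phone and bystanders:** the phone is in its nest. The driver, spool and dish look untouched in that picture. The cutters, jar, tweezers and screen were outside it or only partly in it, but I touched nothing near them.
- **Valve:** the stop came at 0.01 to 0.03 rad, with about 22 N held for at least 0.15 s. The final handle angle is 0.04 rad, so about 12.59 rad open against the 12.57 wanted. The finger opening of 19.2 to 19.5 mm fits the 20 mm handle still being held.

**What disagreed**
- **First keeper attempt missed:** the fingers closed above the knob and the swing moved nothing. The tips stand well above the position stated for the reported TCP: about 35 mm judging by the wrist view, and at least 32 mm from the fingers shutting clear above the knob.
- **Handle height not confirmed:** because of that I held the handle at reported z = 0.126 instead of 0.150. That should keep the grasp point within 35 mm of `handle_grip` on either reading, but I could not check it directly.
- **Pictures:** I viewed 11, one over budget.

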